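# Gauge a tilted bore and set the tube jig

## Robot

A 7-joint arm with a two-finger parallel gripper is mounted at the origin on the work surface. World frame = base frame: x ahead of the robot, y to its left, z up, the work surface at z = 0. Lengths are in m, angles in rad, forces in N, time in s.
With the tool pointing down it reaches from about 0.35 to 0.9 m from the base axis. Payload 19.9 kg.
Tool frame: the origin (TCP) lies on the centre line of the jaws, within the pads' length; the fingertips stand 8 mm ahead of it and the grasp point (between the pads) lies 11 mm behind it; z points along the fingers, y is the direction in which the jaws open and shut (so a half turn about z gives the same grasp; the last joint's range is limited). The gripper opens to 94 mm and grips with 3 to 60 N. Pads are 16 mm wide; open, the fingers measure 119 mm over their backs; the gripper's body (75 mm by 177 mm) begins 78 mm behind the grasp point.
Start: joints at [1.145, 0.417, -0.01, 1.614, 0.005, 1.111, -0.053], TCP at [0.235, -0.579, 0.213] pointing down, gripper open.
Joint ranges: [-2.81, 2.81], [-0.39, 2.02], [-1.27, 1.25], [0.06, 2.57], [-1.19, 4.33], [0.19, 2], [-2.82, 2.82]. Speed limits (rad/s): [1.89, 1.89, 2.39, 2.39, 3.01, 3.01, 3.01].

## Interface

Orientations are given as a unit quaternion [w, x, y, z].
In Python, from bench import robot, hand, eyes, hand_in gives the robot as it stands. Calls block until the motion is done:
- robot.goto(position, orientation): joint-space move of the TCP to a pose.
- robot.move_l(position, ori=None, feed=0.15, contact_N=None): straight line of the TCP; ori=None keeps the orientation; feed is the mean speed in m/s. With contact_N (N) it stops when the force on the tool has changed by that much, and returns True; else False.
- robot.move_joints(angles): joint-space move.
- hand.gripper_to(opening, force=None): opening from 0.0 (shut) to 1.0 (fully open); force is the grip in N (None keeps the last); returns when the fingers have stopped.
- robot.dwell(seconds).
- robot.inverse_kinematics(position, orientation): joint angles nearest the present ones, or None.
- robot.sense(): the state.
- eyes.get_image(name): name is "scene" or "top" or "wrist"; returns a dict with "img" (480x640x3 uint8, red, green, blue), "depth" (480x640 float32, m along the optical axis (not along the pixel's ray), 0 where there is no reading), "fx", "fy", "cx", "cy" (pixels), "k1" (the pictures are not rectified: a ray, as slopes to the right and down, at radius r is drawn at 1 + k1 r^2 times it, then the intrinsics apply), "R" (3x3) and "t" (3): a world point X has camera coordinates R X + t. Camera axes: x right, y down, z forward; pixel columns grow to the right and rows downward; lengths in m; the calibration is good to about 2 mm. A picture is of the moment at which its call begins.
A pose or a line that the arm cannot do raises robot.IKError and nothing moves.
- hand_in(): hands the job in, once; it reports no verdict.
The state is a dict: "time_s": time; "qpos": joint angles; "dq": joint speeds; "joint_torque": joint torques, N m; "ee_pos": TCP position; "orientation": TCP orientation; "force": force on the tool from outside, world axes, zero at the start; "ft_torque": the same for the moment, N m; "grip_width": opening from 0.0 (shut) to 1.0 (fully open).
Only numpy, scipy, OpenCV 4.12 (cv2) and the standard library are available. Lean on these libraries where they do the work, as an engineer would, in place of code of your own. Each camera call takes 0.05 s, during which the arm holds its last target. There are 200 camera calls.

## Task

Take the steel depth rod from the punch stand, slide it gently into the bore of the block in the tilted vise until it bottoms, and let go of it there. Then read how much of its bare shaft stands out, from the block's face to the underside of the ridged grip, and slide the stop of the tube-cutting jig so that the gap between the fixed jaw and the stop equals that length, to within 4 mm. Leave the rod standing in the bore and let the punches, the lamp and everything else on the bench be.

Things in the scene. Friction and masses are not known exactly. Their poses are not given: they have to be found in the camera images.
- bore_mouth (a point): centre of the blind bore's mouth, in the square upper face of the steel block in the vise. z = bore axis pointing OUT, leaning 22 to 32 degrees from vertical towards the vise's own -x, roughly to the robot. Bore 11 mm wide, chamfered 2 mm; depth somewhere from 35 to 75 mm, not known beforehand (a screw closes it below). Block and floor do not give way when pushed
- die: the steel block with the bore, 44 x 44 x 90 mm, tilted in the vise; origin on its tilt axis, 60 mm down the bore axis from bore_mouth, z as bore_mouth
- vise: green tilting vise, fixed: round base 116 mm across, two cheeks 65 mm apart (outside) up to 108 mm high that carry the block on an axis 90 mm above the bench; origin under the base's centre
- lamp: white strip lamp, fixed behind the vise: foot 90 x 120 mm with a thin post, and a bar 40 x 150 mm (long side along its y) from 350 to 374 mm above the bench, above and behind the block; origin on the bench under the bar's centre; the foot's centre lies 70 mm to its +x. Leave it alone
- rod: the depth rod, loose, plain steel: shaft 8 mm diameter, 120 mm long with a tapered tip, and above it a ridged cylindrical grip 16 mm diameter, 40 mm long; 85 to 145 g. Origin at the tip, z along the rod to the grip. Starts upright in one of the stand's holes, tip 60 mm down, so the grip spans 130 to 170 mm above the bench
- rod_tip (a point): the tip of the depth rod (same point as its origin)
- rod_shoulder (a point): on the rod's axis at the underside of its grip, 120 mm from the tip: the exposed length is measured from the bore's mouth to here
- rod_grip (a point): middle of the rod's grip, on its axis, 140 mm from the tip; the best place to take it
- stand: wooden punch stand, fixed, 60 x 172 x 70 mm, with four holes (11 mm wide, 60 mm deep) in a row along its y axis, 44 mm apart, holding the depth rod and three punches; origin under its centre
- punch_ball: steel punch with a 22 mm ball at the top, loose in the stand, top about 117 mm above the bench; origin at its lower end. Stays in the stand
- punch_cone: punch with a conical head widening upwards to 20 mm, loose in the stand, top about 120 mm above the bench; origin at its lower end. Stays in the stand
- punch_block: punch with an 18 mm brass cube head, loose in the stand, top about 118 mm above the bench; origin at its lower end. Stays in the stand
- jig: tube-cutting jig, fixed: aluminium bed 64 x 190 x 20 mm with a fixed steel jaw (20 mm long, 44 mm wide, top 40 mm above the bench) at one end and a sliding stop; origin under the bed's centre, its y axis points from the jaw along the slide
- jaw_face (a point): on the fixed jaw's face that looks along the jig's +y to the stop, 30 mm above the bench
- stop (a joint): the clear gap between the fixed jaw's face and the stop's face, in m (0 shut, up to 0.115); it grows as the stop slides along the jig's +y. Begins between 0 and 0.03. Slides with about 3 N of friction and stays where it is left
- stop_face (a point): on the stop's face that looks at the jaw, 30 mm above the bench
- stop_grip (a point): centre of the stop's upright fin, 65 mm above the bench; the fin is 18 mm across the slide and 14 mm along it, and stands from 41 to 77 mm above the bench on a 30 x 24 mm carriage whose face towards the jaw lies 12 mm from the fin's centre
- spray: white spray bottle, 64 mm across and 190 mm tall, loose bystander; origin under its centre
- jar: amber glass jar, 60 mm across, 85 mm tall, loose bystander; origin under its centre
- cup: grey plastic cup, 76 mm across, 85 mm tall, loose bystander; origin under its centre
- mandrel: tapered steel ring mandrel with a square wooden handle, lying on the bench, 270 mm long along its x, 25 mm thick; origin under the handle's end, bystander
- compound_bar: reddish-brown bar of polishing compound, 110 x 45 x 30 mm, loose bystander; origin under its centre
- hammer: hammer lying on the bench along its x, about 300 mm long, bystander; origin on the handle line
- abrasive_box: cardboard box 60 x 80 x 45 mm, loose bystander; origin under its centre
There are look-alikes about, which are no part of the job. What is shaped like the vise but blue, orange or pink is not meant.

How it is judged:
By the outcome, as a careful person would: the job done as asked, in the order asked, and still so for the second after the job is handed in, with the robot touching nothing.
It also fails if it takes over 72 s, if anything falls off the work surface, if the arm or the gripper's body presses on something with over 40 N, if the wrist force passes 120 N, or if a joint passes its speed limit or range.

## Working session

There is one attempt and no reset: what is moved stays moved. The work goes in short steps, each a Python script; the robot and the scene stay as the last script left them, time stands still between calls to the robot, and variables do not carry over. Pictures are saved under pics/ and viewed, about 8 in all and at most 12, crops included, and the job is handed in when it is done.

```bash
ls; mkdir -p pics; cat > h.py <<'E'
import numpy as np, cv2
from bench import robot, hand, eyes, hand_in
def snap(n,f):
    d=eyes.get_image(n); np.savez('pics/'+f+'.npz',**d); cv2.imwrite('pics/'+f+'.png',d['img'][:,:,::-1]); return d
def load(f): return dict(np.load('pics/'+f+'.npz'))
def ray(d,u,v):
    x=(np.asarray(u,float)-d['cx'])/d['fx']; y=(np.asarray(v,float)-d['cy'])/d['fy']
    a,b=x.copy(),y.copy()
    for _ in range(20):
        s=1+d['k1']*(a*a+b*b); a,b=x/s,y/s
    return np.stack([a,b,np.ones_like(a)],-1)
def world(d,u,v,z=None):
    "depth-based world point(s), or on plane z"
    r=ray(d,u,v); R,t=d['R'],d['t']
    if z is None:
        return (r*d['depth'][np.asarray(v,int),np.asarray(u,int)][...,None]-t)@R
    c=-R.T@t; w=r@R
    return c+w*((z-c[2])/w[...,2])[...,None]
def cloud(d):
    v,u=np.mgrid[0:480,0:640]; return world(d,u.astype(float),v.astype(float))
def proj(d,X):
    p=np.asarray(X)@d['R'].T+d['t']; a=p[...,0]/p[...,2]; b=p[...,1]/p[...,2]; s=1+d['k1']*(a*a+b*b)
    return np.stack([d['fx']*a*s+d['cx'],d['fy']*b*s+d['cy']],-1)
E
python3 - <<'E'
from h import *
for n in('scene','top'):
    d=snap(n,n+'0'); print(n,d['fx'],d['k1'],(-d['R'].T@d['t']).round(3),d['R'].round(2).tolist())
print(robot.sense())
E
```

```text
pics
scene 467.79191870479417 0.0025206119022815996 [1.335 0.403 0.771] [[-0.47, 0.88, 0.01], [0.54, 0.29, -0.79], [-0.7, -0.36, -0.62]]
top 578.3454903332849 -0.18852505824824706 [ 0.434 -0.025  1.458] [[0.02, -1.0, -0.0], [-0.99, -0.02, -0.12], [0.12, 0.0, -0.99]]
{'time_s': 0.1, 'qpos': array([ 1.14449375,  0.41787245, -0.01032767,  1.61410536,  0.00470414,
        1.11069608, -0.05303091]), 'dq': array([-0.00026453, -0.0021053 , -0.00044127, -0.00216829,  0.00115494,
        0.00088226, -0.0006676 ]), 'joint_torque': array([ 1.56287078e-03, -8.52581906e+01,  6.39558546e-01, -4.26692641e+01,
       -4.89840307e-02,  1.63971959e-02, -2.31761089e-05]), 'ee_pos': array([ 0.23449118, -0.57899273,  0.21291745]), 'orientation': array([-5.10075016e-04,  9.81547625e-01,  1.91217102e-01, -1.38925975e-04]), 'force': array([-0.33812195, -0.45136586,  0.17022643]), 'ft_torque': array([0.05849344, 0.01954943, 0.02128079]), 'grip_width': 1.0023982662450388}
```

View pics/top0.png

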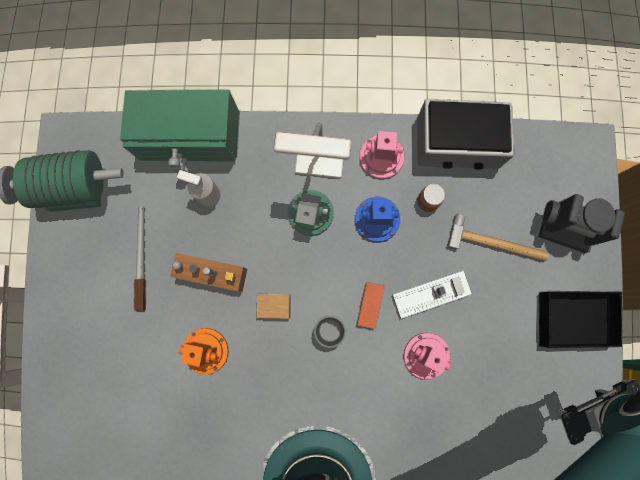

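View pics/scene0.png

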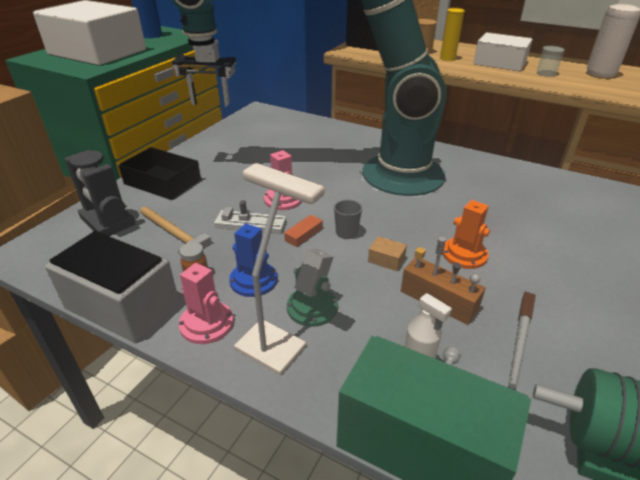

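The top view shows the stand at (208,273), the green vise at (311,213), and the jig at (432,295). The lamp bar is at (312,146). In the scene view the rod is the tall one at (440,250), next to the brass cube, so in the top view it is at about (207,271).

```bash
python3 - <<'E'
from h import *
d=load('top0'); P=cloud(d); img=d['img'].astype(int)
def box(u0,u1,v0,v1,zl,zh):
    Q=P[v0:v1,u0:u1].reshape(-1,3); C=img[v0:v1,u0:u1].reshape(-1,3); m=(Q[:,2]>zl)&(Q[:,2]<zh); return Q[m],C[m]
print('bench z',np.median(P[330:360,100:150,2]), np.std(P[330:360,100:150,2]))
Q,_=box(165,255,245,300,.125,.2); print('rod top',len(Q),Q.mean(0),Q.max(0))
for zl,zh in((.1,.125),(.06,.08)):
    Q,_=box(165,255,245,300,zl,zh); print(zl,len(Q),Q.mean(0).round(4),Q.min(0).round(3),Q.max(0).round(3))
    if zl==.06: r=cv2.minAreaRect(Q[:,:2].astype(np.float32)); print(r); 
# vise
Q,C=box(285,340,185,240,.11,.2); print('vise hi',len(Q),Q.mean(0).round(4),Q.min(0).round(3),Q.max(0).round(3))
Q,C=box(385,480,265,325,.015,.025); print('jig bed',len(Q),cv2.minAreaRect(Q[:,:2].astype(np.float32)))
Q,C=box(385,480,265,325,.033,.05); print('jaw+car',len(Q),Q.mean(0)); print(Q.round(3)[::6].tolist())
Q,C=box(385,480,265,325,.055,.09); print('fin',len(Q),Q.mean(0),Q.min(0),Q.max(0))
Q,C=box(265,360,130,165,.3,.4); print('lamp',cv2.minAreaRect(Q[:,:2].astype(np.float32)),Q[:,2].mean())
ims=[cv2.resize(d['img'][v-30:v+30,u-40:u+40,::-1],(400,300),interpolation=cv2.INTER_CUBIC) for u,v in((208,273),(311,205),(432,292),(225,280))]
s=load('scene0'); ims[3]=cv2.resize(s['img'][230:320,260:380,::-1],(400,300),interpolation=cv2.INTER_CUBIC)
cv2.imwrite('pics/crops.png',np.vstack([np.hstack(ims[:2]),np.hstack(ims[2:])]))
E
```

```text
bench z -0.001062000618573305 0.0753320858023928
rod top 68 [0.51575685 0.25580336 0.15969737] [0.52924386 0.30030201 0.17614379]
0.1 193 [0.521  0.2832 0.1153] [0.499 0.204 0.1  ] [0.541 0.353 0.125]
0.06 1447 [0.5196 0.2751 0.069 ] [0.476 0.188 0.06 ] [0.565 0.368 0.078]
((0.520306408405304, 0.2784959375858307), (0.17370957136154175, 0.06096258386969566), 80.13196563720703)
vise hi 485 [0.6628 0.0331 0.138 ] [0.633 0.    0.11 ] [0.698 0.062 0.16 ]
jig bed 1320 ((0.4813811779022217, -0.2777869701385498), (0.06432536989450455, 0.19161014258861542), 19.997150421142578)
jaw+car 211 [ 0.49788755 -0.32235734  0.04002511]
[[0.523, -0.334, 0.04], [0.521, -0.332, 0.041], [0.518, -0.324, 0.04], [0.519, -0.339, 0.041], [0.516, -0.334, 0.043], [0.513, -0.327, 0.04], [0.511, -0.325, 0.037], [0.511, -0.341, 0.034], [0.509, -0.335, 0.038], [0.505, -0.299, 0.042], [0.506, -0.339, 0.042], [0.503, -0.298, 0.033], [0.504, -0.336, 0.043], [0.5, -0.286, 0.042], [0.501, -0.328, 0.033], [0.501, -0.342, 0.041], [0.498, -0.282, 0.04], [0.499, -0.331, 0.035], [0.499, -0.345, 0.036], [0.495, -0.286, 0.044], [0.496, -0.344, 0.041], [0.493, -0.285, 0.038], [0.494, -0.344, 0.042], [0.49, -0.284, 0.039], [0.491, -0.346, 0.044], [0.488, -0.283, 0.048], [0.489, -0.345, 0.037], [0.486, -0.285, 0.035], [0.487, -0.345, 0.039], [0.483, -0.285, 0.037], [0.484, -0.345, 0.04], [0.481, -0.303, 0.047], [0.478, -0.29, 0.048], [0.476, -0.286, 0.043], [0.473, -0.285, 0.037], [0.471, -0.29, 0.038]]
fin 53 [ 0.48778624 -0.29115764  0.07318705] [ 0.47769697 -0.29958341  0.05724919] [ 0.49659576 -0.28433679  0.08653332]
lamp ((0.7689847946166992, 0.017376769334077835), (0.14906927943229675, 0.07037311792373657), 85.52652740478516) 0.3694495477818104
```

View pics/crops.png

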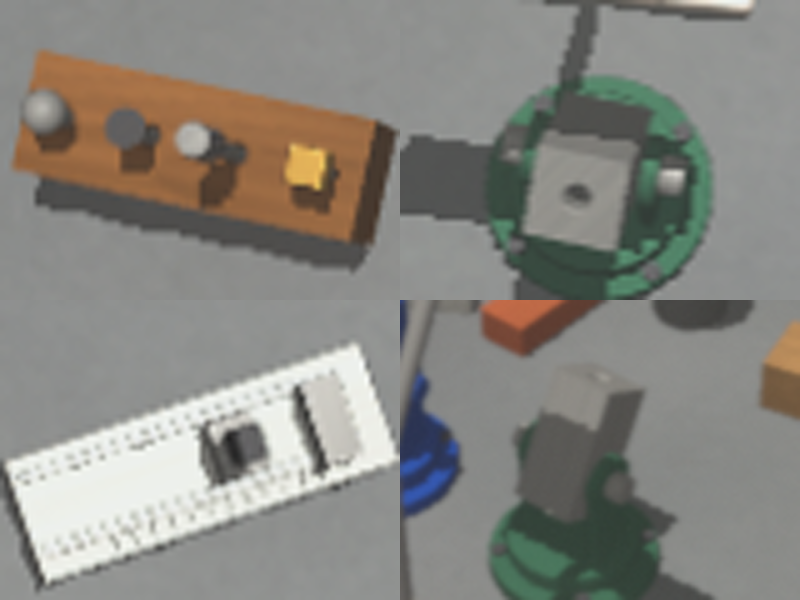

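Rod top in the crop is at (193,138), i.e. full-frame (206.6,270.6). The bore mouth is at crop (578,193), i.e. (306.6,213.6). The jaw is at the right end of the jig, so jig +y points left and down in the image. I'll fit the block face next and look at it with the wrist camera.

```bash
cat >> h.py <<'E'
from scipy.spatial.transform import Rotation as Ro
def quat(z,y):
    "tool orientation with z axis along z, y axis close to y"
    z=np.array(z,float)/np.linalg.norm(z); y=np.array(y,float); y-=z*(y@z); y/=np.linalg.norm(y)
    q=Ro.from_matrix(np.stack([np.cross(y,z),y,z],1)).as_quat(); return q[[3,0,1,2]]
def plane(Q,tol=.004):
    m=np.ones(len(Q),bool)
    for _ in range(30):
        c=np.median(Q[m],0) if _==0 else Q[m].mean(0); n=np.linalg.svd(Q[m]-c)[2][2]; n*=np.sign(n[2]); r=abs((Q-c)@n)
        m=r<max(tol,np.percentile(r,60) if _<10 else tol)
    return c,n,m
E
python3 - <<'E'
from h import *
d=load('top0'); P=cloud(d)
Q=P[193:219,297:316].reshape(-1,3); Q=Q[(Q[:,2]>.12)&(Q[:,2]<.17)]
c,n,m=plane(Q); print(c,n,m.sum(),len(Q),np.degrees(np.arccos(n[2])))
r=ray(d,306.6,213.6)@d['R']; o=-d['R'].T@d['t']; M=o+r*((c-o)@n/(r@n)); print('mouth',M)
print('rodtop',world(d,206.6,270.6,.17))
for y in ([0,1,0],[0,-1,0]):
    try:
        p=M+n*.2; q=quat(-n,y); s=robot.inverse_kinematics(p,q); print(y,s)
    except Exception as e: print(e)
# choose smaller wrist excursion
best=None
for y in ([0,1,0],[0,-1,0]):
    s=robot.inverse_kinematics(M+n*.2,quat(-n,y))
    if s is not None and (best is None or abs(s[6])<abs(best[0][6])): best=(s,y)
robot.goto(M+n*.2,quat(-n,best[1])); print(best[1],robot.sense()['time_s'],robot.sense()['force'])
w=snap('wrist','w1'); print((-w['R'].T@w['t']-robot.sense()['ee_pos']).round(3))
print(proj(w,M))
E
```

```text
[0.66039523 0.03684491 0.14500665] [-0.47991056  0.10126894  0.87145307] 209 319 29.372062963739825
mouth [0.65585699 0.03477731 0.14274771]
rodtop [0.51659256 0.25543076 0.17      ]
[0, 1, 0] [ 0.48415162 -0.01971425 -0.75373112  2.00220553  0.33029407  0.71898458
  1.07042461]
[0, -1, 0] [ 0.87691989 -0.01750933 -1.13391506  1.99538499  0.31981024  0.71470201
 -2.05339881]
[0, 1, 0] 2.65 [ 0.02450826 -0.25173858  0.25037554]
[-0.151  0.018  0.111]
[321.43975879 206.52220111]
```

View pics/w1.png

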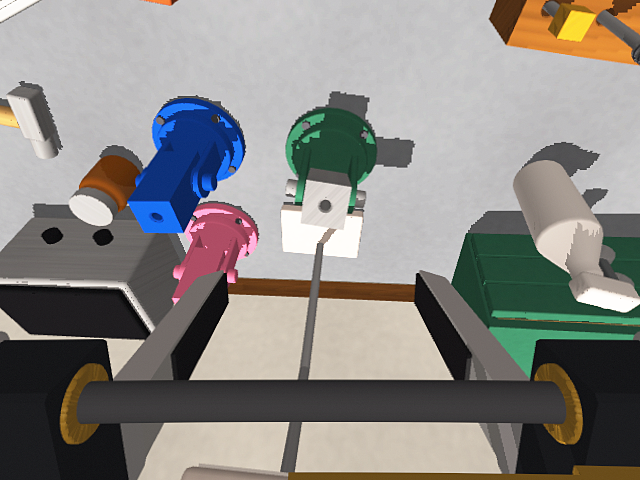

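The wrist view shows the block face around (325,203) with the bore at about (325,206); the top-view estimate projects to (321,206). I'll refine it from here.

```bash
python3 - <<'E'
from h import *
d=load('w1'); P=cloud(d); im=d['img']
g=cv2.cvtColor(im,cv2.COLOR_RGB2GRAY); sat=im.max(2).astype(int)-im.min(2)
Q=P[182:226,304:350].reshape(-1,3); C=(g[182:226,304:350].ravel()>120)&(sat[182:226,304:350].ravel()<25)
Qs=Q[C&(Q[:,2]>.11)&(Q[:,2]<.18)]; c,n,m=plane(Qs,.003); print(c,n,m.sum(),len(Qs),np.degrees(np.arccos(n[2])),'resid',np.std((Qs[m]-c)@n))
# mouth blob
s=g[195:218,313:337].astype(float); mk=(s<110); k,l,st,ce=cv2.connectedComponentsWithStats(mk.astype(np.uint8)); print(st.tolist(),ce.tolist())
i=np.argmin([np.hypot(*(x-[12,11])) if j else 99 for j,x in enumerate(ce)]); u,v=ce[i]+[313,195]
o=-d['R'].T@d['t']; r=ray(d,u,v)@d['R']; M=o+r*((c-o)@n/(r@n)); print('mouth',u,v,M)
# face mask + quad
mk=((P-c)@n<.004)&((P-c)@n>-.004)&(np.linalg.norm(P-M,axis=2)<.04); mk[:170]=0; mk[235:]=0
cs,_=cv2.findContours(mk.astype(np.uint8),cv2.RETR_EXTERNAL,cv2.CHAIN_APPROX_NONE); ct=max(cs,key=cv2.contourArea)
r2=cv2.approxPolyDP(ct,6,True)[:,0]; print(r2.tolist())
F=P[mk]; e1=np.cross([0,0,1.],n); e1/=np.linalg.norm(e1); e2=np.cross(n,e1)
A=np.stack([(F-M)@e1,(F-M)@e2],1).astype(np.float32); print('rect about mouth',cv2.minAreaRect(A), 'e1',e1)
cv2.imwrite('pics/w1c.png',cv2.resize(im[160:250,270:390,::-1],(800,600),interpolation=cv2.INTER_NEAREST))
E
```

```text
[0.65249979 0.03866887 0.14230551] [-0.46565154  0.08675889  0.88070514] 1733 1740 28.272458785138806 resid 0.0007911819876489483
[[0, 0, 24, 23, 455], [7, 5, 11, 11, 97]] [[11.413186813186813, 11.208791208791208], [11.907216494845361, 10.02061855670103]]
mouth 324.9072164948454 205.02061855670104 [0.65365717 0.03830335 0.14295346]
[[306, 179], [300, 223], [343, 229], [350, 187]]
rect about mouth ((0.00025513768196105957, 0.0003313124179840088), (0.04396055266261101, 0.0445735864341259), 0.3793090283870697) e1 [-0.18316511 -0.98308216  0.        ]
```

View pics/w1c.png

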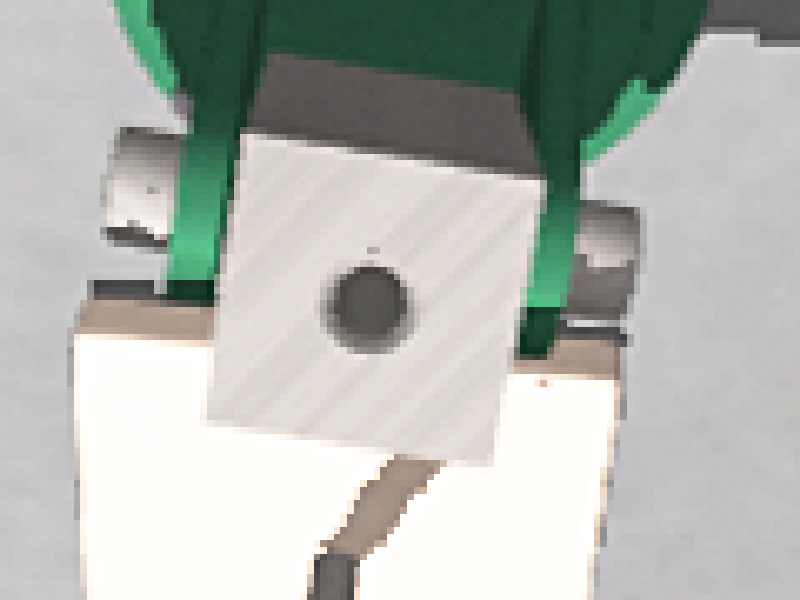

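Face fit: 44.0 x 44.6 mm, bore within 0.4 mm of its centre, tilt 28.3°, height consistent (0.09+0.06·cos = 0.143). Next I hover over the rod, check it, and grasp.

```bash
cat >> h.py <<'E'
M=np.array([.65366,.03830,.14295]); N=np.array([-.46565,.08676,.88071]); N/=np.linalg.norm(N)
E1=np.array([.18317,.98308,0.])
ROW=np.array([.171,.985,0.])
E
python3 - <<'E'
from h import *
q=quat([0,0,-1],ROW); X=np.array([.5165,.2558])
hand.gripper_to(.42,45)
robot.goto([*X,.28],q)
d=snap('wrist','w2'); P=cloud(d).reshape(-1,3)
m=(P[:,2]>.155)&(P[:,2]<.185)&(np.hypot(*(P[:,:2]-X).T)<.02)
Q=P[m]; print(m.sum(),Q.mean(0),Q.min(0),Q.max(0), proj(d,[*X,.17]))
s=robot.sense(); print(s['time_s'],s['ee_pos'],s['grip_width'])
E
```

```text
423 [0.51795139 0.26178246 0.16834465] [0.51120756 0.25354282 0.15501817] [0.52720701 0.2699635  0.17215074] [321.29323076 230.68128086]
4.55 [0.5168305  0.25463984 0.28006672] 0.42062414235603696
```

View pics/w2.png

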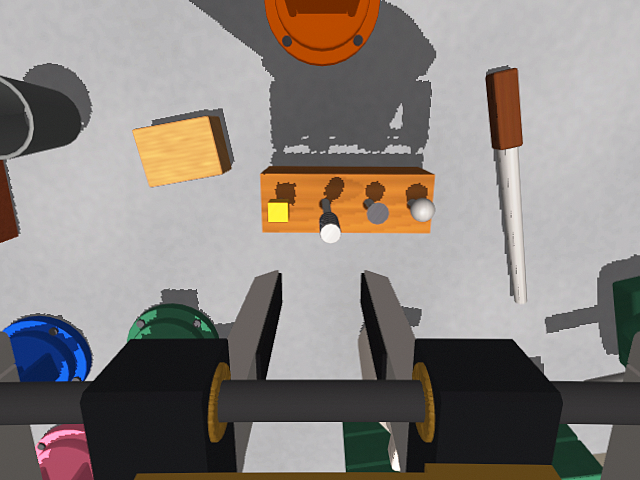

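The wrist view puts the rod's top (330,233) about 6 mm to +y of the top-camera estimate. The finger midline at u≈321 agrees with the wrist. I'll get closer and remeasure.

```bash
python3 - <<'E'
from h import *
q=quat([0,0,-1],ROW)
robot.move_l([.5185,.2610,.195],q)
d=snap('wrist','w3'); P=cloud(d).reshape(-1,3); e=robot.sense()['ee_pos']
X=np.array([.5185,.261]); m=(P[:,2]>.163)&(P[:,2]<.18)&(np.hypot(*(P[:,:2]-X).T)<.02)
Q=P[m]; print(m.sum(),Q.mean(0),(Q.min(0)+Q.max(0))/2,Q.max(0)-Q.min(0)); print(e,robot.sense()['orientation'],q)
E
```

```text
712 [0.51833849 0.26209586 0.16935788] [0.51927848 0.26190682 0.16800282] [0.01636961 0.01640739 0.00862204]
[0.51893856 0.26117967 0.19613915] [7.33183522e-04 8.59208890e-02 9.96301649e-01 2.95782055e-04] [0.         0.08583968 0.99630896 0.        ]
```

View pics/w3.png

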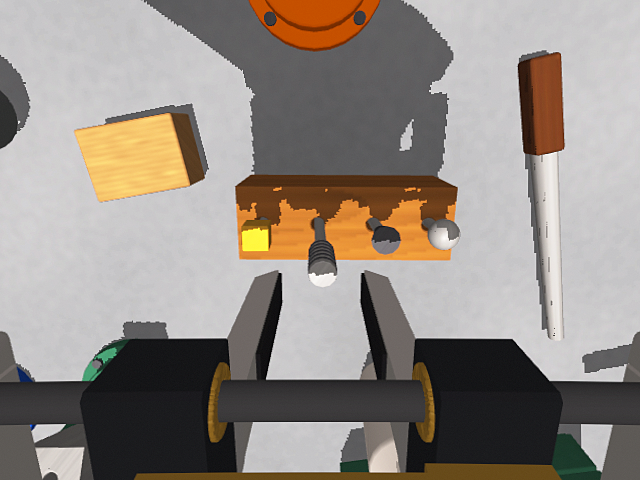

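The rod head at (322,275) is on the finger midline. Descend, grip, lift.

```bash
python3 - <<'E'
from h import *
q=quat([0,0,-1],ROW)
print(robot.move_l([.5184,.2619,.139],q,feed=.06,contact_N=10), robot.sense()['ee_pos'])
hand.gripper_to(0,45); s=robot.sense(); print(s['grip_width']*94,s['ee_pos'],s['force'])
print(robot.move_l([.5184,.2619,.24],q,feed=.06,contact_N=15)); s=robot.sense(); print(s['time_s'],s['grip_width']*94,s['ee_pos'],s['force'])
d=snap('wrist','w4'); P=cloud(d); p=proj(d,s['ee_pos']+[0,0,-.118-.02]); print('tip expected px',p)
E
```

```text
False [0.51855783 0.26203532 0.13935709]
15.416277887620886 [0.51838012 0.2612629  0.1390171 ] [-2.8049727  -5.70179308  4.16331845]
False
8.7417 15.221556659164735 [0.51833705 0.261828   0.23973064] [-0.29989294 -0.17564201 -0.51998413]
tip expected px [320.39038752 222.20849719]
```

```bash
python3 - <<'E'
from h import *
q=quat([0,0,-1],ROW)
robot.move_l([.518,.262,.34],q,feed=.2)
q=quat(-N,E1); robot.goto(M+N*(.129+.06),q); robot.dwell(.3)
s=robot.sense(); e=s['ee_pos']; Rt=Ro.from_quat(np.roll(s['orientation'],-1)).as_matrix()
print(s['time_s'],e-(M+N*.189),'tool z vs -N deg',np.degrees(np.arccos(-Rt[:,2]@N)),s['grip_width'])
d=snap('wrist','w5'); P=cloud(d)
print('tip px',proj(d,e+Rt[:,2]*.129),'mouth px',proj(d,M),'tcp px',proj(d,e), 'shoulder px',proj(d,e+Rt[:,2]*.009))
# rod points: in tool frame
L=(P.reshape(-1,3)-e)@Rt; m=(abs(L[:,0])<.025)&(abs(L[:,1])<.012)&(L[:,2]>.012)&(L[:,2]<.135); Q=L[m]
for a in np.arange(.012,.135,.012):
    k=(Q[:,2]>=a)&(Q[:,2]<a+.012); print(round(a,3),k.sum(),np.median(Q[k],0).round(4) if k.any() else '', Q[k][:,1].min().round(4) if k.any() else '',Q[k][:,1].max().round(4) if k.any() else '')
print('max z',Q[:,2].max())
cv2.imwrite('pics/w5c.png',cv2.resize(d['img'][130:330,220:420,::-1],(600,600),interpolation=cv2.INTER_NEAREST))
E
```

```text
10.6 [ 1.75111834e-04  1.04595927e-03 -6.67199540e-05] tool z vs -N deg 0.0969943578421439 0.16632945673207303
tip px [320.32190291 224.96128757] mouth px [319.00069412 209.07769456] tcp px [319.91062309 293.29320609] shoulder px [319.95641083 285.69462152]
0.012 51 [ 0.0032 -0.      0.0212] -0.0038 0.0038
0.024 116 [ 0.003  -0.      0.0299] -0.004 0.0039
0.036 93 [ 0.0032 -0.0001  0.0418] -0.0041 0.0035
0.048 79 [ 0.0036 -0.0001  0.054 ] -0.0038 0.0037
0.06 73 [ 0.0036 -0.0001  0.0655] -0.0041 0.0037
0.072 61 [ 0.0039 -0.0001  0.0779] -0.0043 0.0033
0.084 58 [ 0.0039 -0.0009  0.0903] -0.0045 0.0034
0.096 45 [ 0.0043 -0.0002  0.101 ] -0.0045 0.0034
0.108 41 [ 0.0043 -0.001   0.1133] -0.0041 0.0029
0.12 17 [ 0.0045 -0.001   0.1218] -0.0042 0.0029
0.132 0   
max z 0.12443635006723502
```

View pics/w5c.png

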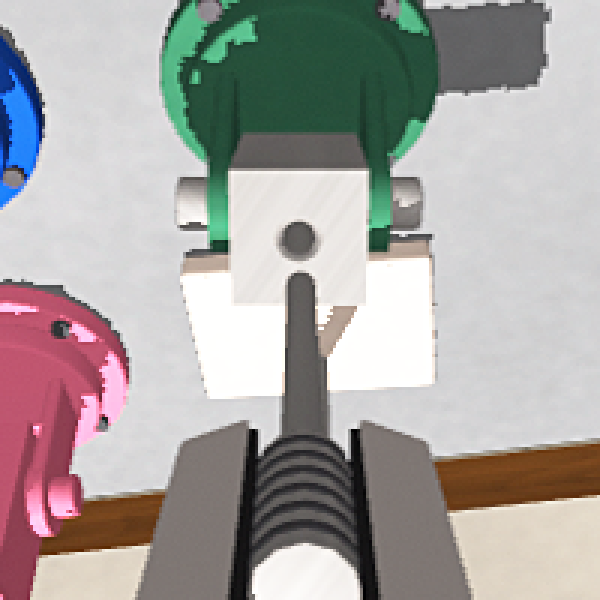

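The rod is straight in the hand (tip within 1 mm of the tool axis) and pointing at the bore, which is at crop (299,240), within 1 px of the prediction. Insert gently.

```bash
python3 - <<'E'
from h import *
q=quat(-N,E1)
def rep(t):
    s=robot.sense(); r=s['ee_pos']-M; print(t,round(s['time_s'],2),'depth',round(.129-r@N,4),'lat e1 %.4f e2 %.4f'%(r@E1,r@np.cross(N,E1)),'f',s['force'].round(2),'axial',round(s['force']@N,2)); return .129-r@N
robot.move_l(M+N*(.129+.006),q,feed=.08); rep('above')
hit=robot.move_l(M+N*(.129-.08),q,feed=.03,contact_N=6); dep=rep(hit); robot.dwell(.3); rep('dwell')
E
```

```text
above 11.47 depth -0.0064 lat e1 0.0003 e2 -0.0002 f [ 0.23  0.42 -1.68] axial -1.55
True 13.62 depth 0.0678 lat e1 0.0001 e2 0.0001 f [-3.3  -0.29  6.44] axial 7.18
dwell 13.92 depth 0.0677 lat e1 0.0001 e2 0.0002 f [-3.06  0.    6.47] axial 7.12
```

```bash
python3 - <<'E'
from h import *
q=quat(-N,E1)
def rep(t):
    s=robot.sense(); r=s['ee_pos']-M; print(t,round(s['time_s'],2),'depth',round(.129-r@N,4),'f',s['force'].round(2),'axial',round(s['force']@N,2)); return .129-r@N
p=robot.sense()['ee_pos']
hit=robot.move_l(p-N*.006,q,feed=.02,contact_N=5); rep(hit)
robot.move_l(p,q,feed=.05); rep('back')
hand.gripper_to(.4); rep('open'); 
robot.move_l(p+N*.11,q,feed=.12); robot.dwell(.2)
d=snap('wrist','w6'); s=robot.sense(); print(s['time_s'],s['force']); P=cloud(d).reshape(-1,3)-M
x=np.cross(N,E1); L=np.stack([P@x,P@E1,P@N],1); m=(np.hypot(L[:,0],L[:,1])<.02)&(L[:,2]>-.004)&(L[:,2]<.12); Q=L[m]
for a in np.arange(-.004,.11,.004):
    k=(Q[:,2]>=a)&(Q[:,2]<a+.004)
    if k.any(): print(round(a,3),k.sum(),np.median(Q[k],0).round(4),(Q[k].max(0)-Q[k].min(0)).round(4)[1])
print('max',Q[:,2].max(),np.sort(Q[:,2])[-200:].mean())
for h in(0,.0523,.0923): print(h,proj(d,M+N*h))
cv2.imwrite('pics/w6c.png',cv2.resize(d['img'][150:350,220:420,::-1],(600,600),interpolation=cv2.INTER_NEAREST))
E
```

```text
True 14.12 depth 0.0684 f [-9.54 -0.64 14.33] axial 17.01
back 14.38 depth 0.0676 f [-2.32  0.67  3.21] axial 3.97
open 14.93 depth 0.0677 f [-0.41 -0.24  0.58] axial 0.68
16.25 [ 0.92029432 -0.09286507  0.7018971 ]
-0.004 494 [ 0.0044 -0.001  -0.0005] 0.0392
0.0 528 [0.0064 0.0017 0.0005] 0.0391
0.004 8 [0.0055 0.0003 0.0049] 0.0063
0.008 9 [ 0.0057 -0.0001  0.0105] 0.0071
0.012 3 [ 0.006  -0.0018  0.0148] 0.0052
0.016 7 [0.0062 0.0008 0.0171] 0.006
0.02 8 [ 0.0062 -0.0005  0.0212] 0.0068
0.024 6 [ 0.0067 -0.0005  0.0265] 0.0042
0.028 2 [0.0067 0.0003 0.0294] 0.0042
0.052 3 [0.0118 0.0015 0.0547] 0.0077
0.056 24 [ 0.0119 -0.      0.0576] 0.0152
0.06 24 [ 0.0124 -0.0004  0.0633] 0.0156
0.064 8 [0.0108 0.0007 0.0653] 0.0141
0.068 30 [0.013  0.0004 0.0697] 0.0146
0.072 25 [ 0.0128 -0.0014  0.0749] 0.0159
0.076 9 [0.0126 0.0021 0.077 ] 0.0134
0.08 35 [ 0.0133 -0.0007  0.0819] 0.0154
0.084 29 [0.0131 0.0007 0.0868] 0.0159
0.088 219 [0.0089 0.     0.0916] 0.0158
0.092 216 [0.0061 0.     0.0925] 0.0155
max 0.09386157926629364 0.09262229919273551
0 [320.14534831 213.86645325]
0.0523 [320.04277293 229.11498766]
0.0923 [319.93766371 244.72864981]
```

View pics/w6c.png

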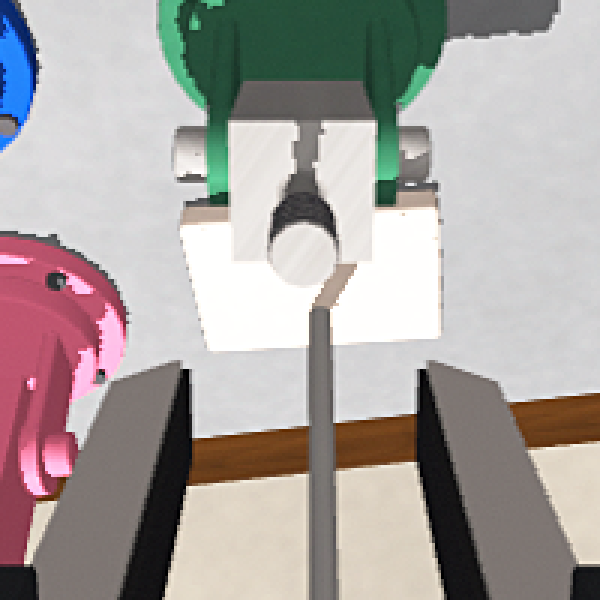

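The rod stands in the bore (crop 303,250). The depth of its top face gives 92.2 mm above the block face, so 52.2 mm is exposed; the arm's own reading gives 52.3. Next, the jig.

```bash
cat >> h.py <<'E'
J=np.array([-.342,.940,0.]); J/=np.linalg.norm(J); K=np.array([J[1],-J[0],0.])
C=np.array([.4814,-.2778,0.])
E
python3 - <<'E'
from h import *
q0=quat(-N,E1); robot.move_l(M+N*.26,q0,feed=.25)
q=quat([0,0,-1],J); robot.goto([.487,-.30,.21],q); robot.dwell(.2)
d=snap('wrist','w7'); s=robot.sense(); print(s['time_s'],s['ee_pos'])
P=cloud(d).reshape(-1,3); m=(np.hypot(*(P-C)[:,:2].T)<.13)&(P[:,2]>.012); P=P[m]
b=P[P[:,2]<.026]; print('bed',cv2.minAreaRect(b[:,:2].astype(np.float32)),np.median(b[:,2]))
L=np.stack([(P-C)@K,(P-C)@J,P[:,2]],1)
f=L[L[:,2]>.06]; print('fin',len(f),f.min(0),f.max(0))
h=L[(L[:,2]>.036)&(L[:,2]<.046)]
print(np.histogram(h[:,1],np.arange(-.1,.02,.004)))
jw=h[h[:,1]<-.045]; print('jaw',jw.min(0),jw.max(0),np.percentile(jw[:,1],[2,50,98]))
g=L[(L[:,2]>.026)&(L[:,2]<.046)]; print(np.histogram(g[:,1],np.arange(-.1,.02,.004))[0])
cv2.imwrite('pics/w7.png',d['img'][:,:,::-1])
E
```

```text
18.5167 [ 0.48724059 -0.29968787  0.21047451]
bed ((0.4544604420661926, -0.28366562724113464), (0.20112796127796173, 0.22846168279647827), 27.346391677856445) 0.02007368730031965
fin 71534 [-0.11652953 -0.09702751  0.06037976] [0.01040078 0.0750228  0.381879  ]
(array([  0,   0,   0,   0,   0,   0,  80, 211, 201, 214, 205, 129,   0,
         0,   0,   0,   0,   0,  98, 107,  46,  36,  41,  92,  49,   0,
         0,   0,   0]), array([-1.00000000e-01, -9.60000000e-02, -9.20000000e-02, -8.80000000e-02,
       -8.40000000e-02, -8.00000000e-02, -7.60000000e-02, -7.20000000e-02,
       -6.80000000e-02, -6.40000000e-02, -6.00000000e-02, -5.60000000e-02,
       -5.20000000e-02, -4.80000000e-02, -4.40000000e-02, -4.00000000e-02,
       -3.60000000e-02, -3.20000000e-02, -2.80000000e-02, -2.40000000e-02,
       -2.00000000e-02, -1.60000000e-02, -1.20000000e-02, -8.00000000e-03,
       -4.00000000e-03,  8.32667268e-17,  4.00000000e-03,  8.00000000e-03,
        1.20000000e-02,  1.60000000e-02]))
jaw [-0.0231487  -0.07389041  0.03613598] [ 0.02028848 -0.05366069  0.04300111] [-0.07313446 -0.06356485 -0.05395417]
[  0   0   0   0   0   0  82 219 207 221 214 182  20  21  22  18  25  25
 119 135  65  63  65 115  72  19  23  29  26]
```

View pics/w7.png

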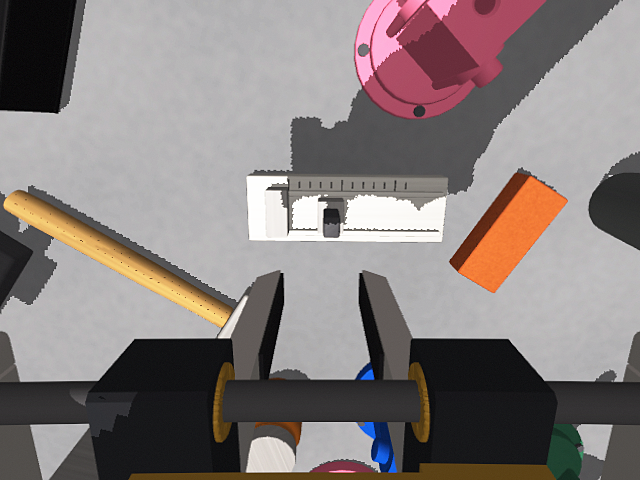

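The jaw is at (278,210), the stop's fin at (331,222). Gap from the cloud is about 26 mm, consistent with the 0–30 mm start. I'll refine the fin and check clearance to the pink vise.

```bash
python3 - <<'E'
from h import *
d=load('w7'); P=cloud(d).reshape(-1,3); L=np.stack([(P-C)@K,(P-C)@J,P[:,2]],1)
f=L[(L[:,2]>.05)&(L[:,2]<.085)&(abs(L[:,0])<.03)&(L[:,1]>-.04)&(L[:,1]<.01)]
t=f[f[:,2]>.072]; print('fin',len(f),f.min(0),f.max(0),'top',np.percentile(t,[2,98],0).round(4).tolist(),np.median(t[:,2]))
b=L[(abs(L[:,2]-.02)<.004)&(abs(L[:,0])<.05)&(abs(L[:,1])<.12)]; print('bed',b.min(0),b.max(0),cv2.minAreaRect(b[:,:2].astype(np.float32)))
c=L[(abs(L[:,2]-.041)<.003)&(abs(L[:,0])<.03)&(L[:,1]>-.04)&(L[:,1]<.01)]; print('carr',np.percentile(c,[1,99],0).round(4).tolist())
cam=-d['R'].T@d['t']; e=np.array([.4872,-.2997,.2105]); print('cam rel K,J,z',(cam-e)@K,(cam-e)@J,cam[2]-e[2])
T=cloud(load('top0')).reshape(-1,3); g=T[(T[:,0]>.3)&(T[:,0]<.45)&(T[:,1]<-.15)&(T[:,1]>-.38)&(T[:,2]>.08)&(T[:,2]<.3)]; print('pink',g.min(0),g.max(0))
E
```

```text
fin 458 [-0.00749755 -0.02079068  0.05010532] [ 0.01038836 -0.00742624  0.07863417] top [[-0.0069, -0.0208, 0.0731], [0.01, -0.0076, 0.0784]] 0.07695679777578408
bed [-0.03321854 -0.09413175  0.01603053] [0.04980492 0.11993392 0.02398584] ((0.0008135493844747543, 0.01397307962179184), (0.21874277293682098, 0.07872205972671509), 84.68113708496094)
carr [[-0.013, -0.0261, 0.0391], [0.0159, -0.0025, 0.0428]]
cam rel K,J,z -0.07909217562419492 0.0003141271307751128 0.17137899886646143
pink [ 0.3004768  -0.31097092  0.08320991] [ 0.35575655 -0.22584919  0.15729025]
```

```bash
cat > jm.py <<'E'
from h import *
def gap(f):
    d=snap('wrist',f); P=cloud(d).reshape(-1,3); L=np.stack([(P-C)@K,(P-C)@J,P[:,2]],1); L=L[(abs(L[:,0])<.03)]
    h=L[(abs(L[:,2]-.0405)<.004)]; jw=h[(h[:,1]>-.08)&(h[:,1]<-.045)]; c=h[(h[:,1]>-.04)&(h[:,1]<.05)]; fn=L[(L[:,2]>.072)&(L[:,2]<.082)&(abs(L[:,1])<.05)]
    p=lambda a:np.percentile(a[:,1],[1,99]).round(4); a,b,e=p(jw),p(c),p(fn)
    print('jaw',a,'carr',b,'fin',e,'gap carr-face %.4f, carr-mid %.4f, fin %.4f'%(b[0]-a[1],b.mean()-.012-a.mean()-.01,e.mean()-.012-a.mean()-.01))
E
python3 - <<'E'
from jm import *
q=quat([0,0,-1],J); B=C+K*.0015
hand.gripper_to(.42,20)
gap('w8')
robot.move_l(B+J*-.0143+[0,0,.14],q); print(robot.move_l(B+J*-.0143+[0,0,.056],q,feed=.06,contact_N=8),robot.sense()['ee_pos'])
hand.gripper_to(0,20); s=robot.sense(); e=s['ee_pos']; print('grip',s['grip_width']*94,'J',(e-C)@J,'K',(e-C)@K,s['force'])
robot.move_l(e+J*.0247,q,feed=.03); robot.dwell(.2); s=robot.sense(); print('moved J',(s['ee_pos']-C)@J,s['force'])
hand.gripper_to(.42); s=robot.sense(); p=s['ee_pos']; print('open',s['force'])
robot.move_l(p+[0,0,.155],q,feed=.15); robot.dwell(.2); print(robot.sense()['time_s'])
gap('w9')
E
```

```text
jaw [-0.0733 -0.0539] carr [-0.0263 -0.0026] fin [-0.021  -0.0078] gap carr-face 0.0276, carr-mid 0.0272, fin 0.0272
False [ 0.48786948 -0.29082977  0.05633773]
grip 13.999901825427656 J -0.014303928419967122 K 0.001508075259516223 [-1.13132849  0.97597824  1.94876501]
moved J 0.010649766393723841 [0.49533774 4.31739807 1.85256613]
open [ 0.08698095  0.26889935 -0.13998132]
24.6667
jaw [-0.0733 -0.0536] carr [-0.001   0.0219] fin [0.0035 0.0175] gap carr-face 0.0526, carr-mid 0.0519, fin 0.0520
```

```bash
python3 - <<'E'
from h import *
a=snap('top','top1'); b=snap('scene','scene1')
cv2.imwrite('pics/fin.png',np.hstack([cv2.resize(a['img'][120:380,100:500,::-1],(400,260)),cv2.resize(b['img'][130:390,150:550,::-1],(400,260))]))
P=cloud(a); m=P[...,2]>.2
Q=P.reshape(-1,3)-M; h=Q@N; r=np.linalg.norm(Q-h[:,None]*N,axis=1); k=(r<.016)&(h>.06)&(h<.12); print('rod top from top cam',k.sum(),np.percentile(h[k],[50,90]) if k.any() else '')
E
```

```text
rod top from top cam 81 [0.08672072 0.09231023]
```

View pics/fin.png

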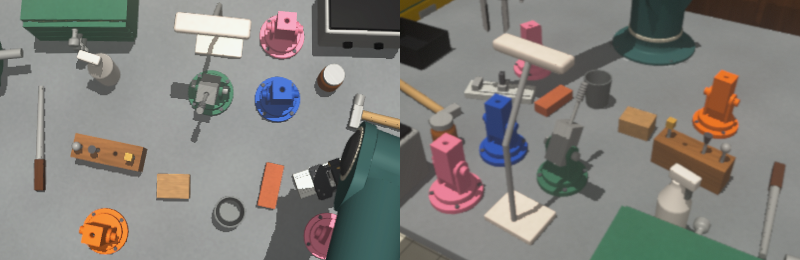

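The rod stands in the green vise's block (right half, about 575,105). The punches, lamp and bystanders are where they were, and the gripper is clear above the jig. Handing in.

```bash
python3 -c "
from h import *
print(robot.sense()['force']); print(hand_in())"
```

```text
[-0.17343149  0.44749332  1.11657746]
the job is handed in; nothing more can be done
None
```

The depth rod is standing in the green vise's bore, released, and the jig stop is set to the length it shows. The job is handed in, at about 25 s of the 72 s allowed.

- **Rod:** I slid it in until it stopped at about 67.7 mm depth. A second push to 17 N axial moved the tool less than 1 mm, so I took that as the bottom.
- **Exposed shaft:** The arm's position gave 52.3 mm. The wrist depth image gave 52.2 mm, from the rod's top standing 92.2 mm above the block face. The top camera's depth readings agreed, at about 92.3 mm for the top.
- **Jig stop:** I moved it from a gap of about 27.4 mm to about 52 mm. The wrist image afterwards read 51.9, 52.0 and 52.6 mm by three different edges, all within 1 mm of the target.
- **Rest of the bench:** The last pictures show the rod standing, and the punches, lamp and bystanders in place. The gripper was clear of everything.

**Disagreement:** The top camera placed the rod about 6 mm, and the bore about 4 mm, off from the wrist camera. I went with the wrist camera, and the grasp and insertion bore that out. The rod leans slightly in the bore, within its 3 mm of clearance.

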